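# Expose a bonded glass sample at the lamp box

## Task

The glass sample is to be cured under the lamp: take its hanger by the grip out of the wooden rack, hook it over the rail about 8 cm short of the stop collar, on the robot's side of the collar, slide it along until it rests against the collar, and let go so that it hangs freely. Then lift the lamp box's sprung lid by its handle until the lid's pointer stands at the index clamp on the quadrant, and keep holding it still there with the fingers: the lid shuts by itself when released, so finish while still holding it. Leave the collar, the index clamp, the loose glass tiles, the jug and the foil roll as they are.

Things in the scene. Friction and masses are not known exactly. Their poses are not given: they have to be found in the camera images.
- station: Fixed curing station: grey base board (x -210..210, y -220..160 mm, 15 mm thick) carrying a grey lamp box (x -125..125, y -200..0 mm, top edge 100 mm above the bench) and beside it a horizontal steel hanging rail. Origin on the bench surface; x runs along the rail away from the robot, y from the lamp box towards the rail, z up.
- rail_mid (a point): Middle of the hanging rail, on its centre line: round steel bar 12 mm in diameter along the station's x, centre line 225 mm above the bench and at station y = 130 mm; clear between end blocks at x = -180 and +180 mm. Axes as the station's.
- collar_mid (a point): Centre of the stop collar, a dark ring 28 mm in diameter and 14 mm long clamped round the rail (small thumbscrew below it). Its place along the rail differs from job to job. Axes as the station's. It is stiffly clamped (slips only above about 40 N).
- hanger: Sample hanger, 0.2 to 0.34 kg: green glass plate 90 (x) x 6 (y) x 100 mm high in an aluminium clip, flat C-shaped hook above it, black grip on top; 215 mm high in all. Origin at the middle of the glass's lower edge, z up. Starts upright in a groove of the rack, 14 mm above the bench, its y within 0.5 rad of the station's y; it hangs on the rail with its y along the station's y.
- hanger_grip (a point): Point to grasp on the hanger's black grip, 30 (x) x 12 (y) x 45 mm (z), upright on top of the hook: 197 mm above the hanger's origin, 27 mm above the hook's roof and 18 mm below the top. Axes as the hanger's; take it across its y.
- hanger_hook (a point): Middle of the roof's underside of the C hook (strip 24 mm wide in x), 166 mm above the hanger's origin, axes as the hanger's. Hook's back at hanger y 14.5..18.5 mm, tip at y -14.5..-18.5 down to z 148, foot at z 114..118 mm: the 30 mm high mouth faces -y; the rail enters there, then the roof is lowered on to it. Hung: 6 mm above the rail's centre line; against the collar: 19 mm from its centre.
- rack: Fixed wooden rack, 75 (x) x 146 (y) x 54 mm, with three grooves 8 mm wide and 40 mm deep along its x, 45 mm apart in y; groove floors 14 mm above the bench. Origin under its centre. Hanger and two loose glass tiles stand in the grooves, in any order.
- lid (a joint): Angle of the lamp box's lid, rad: 0 shut, grows as the edge next to the rail rises; stops at 1.2. The hinge lies along the box's edge farthest from the rail. Lid and closing spring together need about 4.5 to 8 N at the handle, growing as it opens; it shuts by itself.
- lid_hinge (a point): Middle of the lid's hinge line, which runs along the station's x at station y = -200 mm, 106 mm above the bench. Axes as the station's.
- lid_handle (a point): The lid's black bow handle, origin at the middle of its bar: round bar 12 mm thick, 100 mm long along the hinge direction, its centre 40 mm above the lid's upper face, 165 mm from the hinge line along the lid and 46 mm above the plane through the hinge line. Axes turn with the lid: x along the bar, y away from the hinge, z off the lid.
- lid_pointer (a point): Tip of the dark pointer on the lid's end farther from the robot, 142 mm from the hinge line, level with it when shut.
- index (a joint): Angle at which the index clamp is set on the quadrant, rad, in the same measure as the lid's angle: the pointer stands at the index when both are equal. Differs from job to job. Stiffly clamped.
- index_mark (a point): Where the pointer's tip should be: at the tooth of the index clamp (small brass block with dark thumbscrew, about 27 x 12 x 14 mm) on the aluminium arc (quadrant) at the box's end farther from the robot, 142 mm from the hinge line.
- tile_a: Loose green glass tile 85 x 6 x 95 mm standing in the rack; to be left alone. Origin at the middle of its lower edge.
- tile_b: Loose amber glass tile 85 x 6 x 95 mm standing in the rack; to be left alone. Origin at the middle of its lower edge.
- jug: Clear plastic measuring jug, 116 mm across the rim, 150 mm high, handle at +y; to be left alone. Origin under its centre.
- foil_roll: Roll of foil tape, ring 90 mm across, 50 mm high, lying flat; to be left alone. Origin under its centre.

How it is judged:
By the outcome, as a careful person would: the job done as asked, in the order asked, and still so for the second after the job is handed in, while the arm keeps its last pose, push and grip.
It also fails if it takes over 54 s, if anything falls off the work surface, if the arm or the gripper's body presses on something with over 40 N, if the wrist force passes 120 N, or if a joint passes its speed limit or range.

## Robot

A 6-joint arm with a two-finger parallel gripper is mounted at the origin on the work surface. World frame = base frame: x ahead of the robot, y to its left, z up, the work surface at z = 0. Lengths are in m, angles in rad, forces in N, time in s.
With the tool pointing down it reaches from about 0.35 to 0.95 m from the base axis. Payload 17.4 kg.
Tool frame: the origin (TCP) lies where the fingers leave the gripper's body, on its centre line; the fingertips stand 84 mm ahead of it and the grasp point (between the pads) lies 65 mm ahead of it (bot.tip_reach is the distance from the TCP to the fingertips, in m); x points along the fingers, y is the direction in which the jaws open and shut, and the axes are right-handed (so a half turn about x gives the same grasp; the last joint's range is limited). The gripper opens to 93 mm and grips with 3 to 60 N. Pads are 15 mm wide; open, the fingers measure 128 mm over their backs; the gripper's body (75 mm by 188 mm) begins 65 mm behind the grasp point.
Start: joints at [-1.244, 0.116, 1.442, -0, 1.584, -0.038], TCP at [0.241, -0.631, 0.303] pointing down, gripper open.
Joint ranges: [-2.83, 2.83], [-0.83, 2.19], [0.07, 2.5], [-1.14, 4.28], [0.01, 3], [-2.97, 2.97]. Speed limits (rad/s): [1.89, 1.89, 2.22, 3.14, 3.14, 3.14].

## Interface

Orientations are given as a unit quaternion [w, x, y, z].
In Python, from cell import sensors, get_image, camera_params, hand_in, models, bot gives the robot as it stands.
- The arm moves only by the tool apply_moves, never from a script. Its argument "rows" is a list of rows, each a list of 3 entries, a list of its own where there are three numbers: the shift along the tool's x, y, z in m, then the turn, a rotation vector about the tool's x, y, z in rad, then the finger opening in m, from 0 to 0.093. A call has 1 to 20 rows; each row is the pose to reach, as a shift and turn from the pose commanded when the call began, along the tool's axes at that moment; what a row does not reach only later rows make up. A row lasts 1/10 s, in which the tool goes at most 50 mm and 8.59 degrees, less where a joint would pass 70% of its speed; a pose out of reach is approached as far as the arm can. A call with a gripper value outside its range is refused whole. The fingers move at their own pace and stop on an object; "grip_force" is the grip in N (left out, the last holds). Time passes only in rows, so rows that repeat a pose let the fingers close. It gives the time, the measured TCP pose, the force and the opening at its end, in the units of the state.
- sensors.sense(): the state, without advancing time (a new reading comes with each control period).
- get_image(name): name is "scene" or "top" or "wrist"; returns (picture, depth): 400x640x3 uint8, red, green, blue; 400x640 float32, m along the optical axis (not along the pixel's ray), 0 where there is no reading.
- camera_params(name): a dict with "fovy" (degrees; the focal length in pixels is half the picture's height over the tangent of half this angle, whatever the lens; pixels are square), "cx", "cy" (the principal point, pixels), "k1" (the pictures are not rectified: a ray, as slopes to the right and down, at radius r is drawn at 1 + k1 r^2 times it, then the intrinsics apply), "R" (3x3) and "t" (3): a world point X has camera coordinates R X + t. Camera axes: x right, y down, z forward; pixel columns grow to the right and rows downward; lengths in m; the calibration is good to about 2 mm. A picture is of the moment at which its call begins: read the wrist's pose just before it. camera_params takes no time and is no camera call; for the wrist camera it gives the pose at the moment of the call.
- hand_in(): hands the job in, once; it reports no verdict.
Trained networks look in the newest picture that a camera, given by its name, has taken for a name from the list of things; names that differ only in an ending like _2 or _b are one class to them, and where a whole thing is asked for, a point or a joint stands for the part that bears it (a point fixed in the world has none). Each returns a list of dicts, best first, with "p" (0 to 1); they miss things now and then, are a little off and sometimes report something else, mostly with a low value. They report only what shows in the picture. A call takes as long as a camera call.
- models.regions_of(name, camera): "pixels" (400x640 bool, what is visible of it) and "pixel" ([column, row] in pixels, amid what is visible of it).
- models.spot_point(name, camera): "pixel" ([column, row] in pixels: a listed point, or the origin of a listed thing).
The state is a dict: "clock": time; "qpos": joint angles; "joint_vel": joint speeds; "joint_efforts": joint torques, N m; "tool_pos": TCP position; "eef_rot": TCP orientation; "contact_force": force on the tool from outside, world axes, zero at the start; "moment": the same for the moment, N m; "finger_gap": finger opening in m.
Only numpy, scipy, OpenCV 4.12 (cv2) and the standard library are available. Lean on these libraries where they do the work, as an engineer would, in place of code of your own. Each camera call takes 0.05 s, during which the arm holds its last target. There are 200 camera calls.

## Working session

There is one attempt and no reset: what is moved stays moved. The work goes in short steps, Python scripts to look and compute and a tool call to move; the robot and the scene stay as the last step left them, time stands still between calls to the robot, and variables do not carry over. Pictures are saved under pics/ and viewed, about 8 in all and at most 12, crops included, and the job is handed in when it is done.

Besides the shell and the picture viewer there is one more tool, called as name(argument=value, ...) on one line, values as JSON. apply_moves: Moves the arm, as the interface text tells. Its arguments: {"type":"object","properties":{"rows":{"type":"array"},"grip_force":{"type":"number"}},"required":["rows"]}

```bash
ls; mkdir -p pics
cat > h.py <<'E'
import numpy as np, cv2
from cell import sensors, get_image, camera_params, hand_in, models, bot
from scipy.spatial.transform import Rotation as Rn
def K(c):
    f=200/np.tan(np.radians(c["fovy"])/2); return f
def ray(c,px):
    px=np.atleast_2d(np.array(px,float)); f=K(c)
    d=(px-[c["cx"],c["cy"]])/f; u=d.copy()
    for _ in range(20): u=d/(1+c["k1"]*(u**2).sum(1,keepdims=True))
    return np.c_[u,np.ones(len(u))]
def world(c,px,z):
    return (ray(c,px)*np.reshape(z,(-1,1))-c["t"])@np.array(c["R"])
def proj(c,X):
    p=np.atleast_2d(X)@np.array(c["R"]).T+c["t"]; s=p[:,:2]/p[:,2:]
    s=s*(1+c["k1"]*(s**2).sum(1,keepdims=True)); return s*K(c)+[c["cx"],c["cy"]]
def cloud(c,dep):
    v,u=np.mgrid[0:400,0:640]; return world(c,np.c_[u.ravel(),v.ravel()],dep.ravel()).reshape(400,640,3)
def onplane(c,px,z):
    "intersect pixel ray with world z"
    R=np.array(c["R"]);o=-R.T@np.array(c["t"]);d=ray(c,px)@R
    return o+d*((z-o[2])/d[:,2:])
E
python3 - <<'E'
from h import *
for n in ["scene","top"]:
    c=camera_params(n); im,d=get_image(n); cv2.imwrite(f"pics/{n}.png",im[:,:,::-1]); np.save(n+"_d.npy",d); np.save(n+"_i.npy",im)
    R=np.array(c["R"]); print(n,c["fovy"],c["k1"],(-R.T@c["t"]).round(3),R[2].round(2))
    P=cloud(c,d)
    for m in ["collar_mid","rail_mid","hanger_grip","hanger_hook","lid_hinge","lid_handle","lid_pointer","index_mark","station","rack","hanger"]:
        r=models.spot_point(m,n)[:2]
        for q in r:
            u,v=np.array(q["pixel"]).round().astype(int)
            ok=0<=u<640 and 0<=v<400
            print(m,round(q["p"],2),np.round(q["pixel"],1),P[v,u].round(3) if ok and d[v,u]>0 else None)
print(sensors.sense())
E
```

```text
pics
scene 52.16966195450468 0.027156956417551045 [1.036 0.457 1.094] [-0.37 -0.39 -0.84]
collar_mid 0.49 [321.5 188. ] [0.637 0.039 0.236]
rail_mid 0.59 [338.7 175.2] [0.575 0.037 0.231]
rail_mid 0.47 [407.8 247.4] [0.515 0.26  0.054]
hanger_grip 0.77 [414.8 198.9] [0.483 0.217 0.221]
hanger_hook 0.72 [410.  204.9] [0.496 0.216 0.205]
lid_hinge 0.57 [407.9 250.5] [0.521 0.266 0.052]
lid_handle 0.65 [299.7 156.2] [ 0.571 -0.124  0.159]
lid_pointer 0.67 [255.7 186.2] [ 0.688 -0.208  0.033]
lid_pointer 0.48 [421.1 257.2] [0.513 0.305 0.055]
index_mark 0.5 [249.  161.5] [ 0.714 -0.167  0.217]
station 0.75 [308.8 192.8] [ 0.578 -0.083  0.016]
rack 0.56 [405.  247.8] [0.524 0.257 0.055]
hanger 0.97 [395.8 231.9] [0.513 0.21  0.072]
hanger 0.17 [306.2 194. ] [ 0.587 -0.087  0.014]
top 47.13504173571994 -0.10588144032000352 [0.515 0.004 1.437] [ 0.07  0.02 -1.  ]
collar_mid 0.46 [320.3 185.4] [0.625 0.031 0.237]
collar_mid 0.19 [360.6 209.9] [ 0.566 -0.086  0.117]
rail_mid 0.89 [317.7 202.7] [0.578 0.035 0.234]
rail_mid 0.35 [430.4 215.7] [ 0.551 -0.287  0.11 ]
hanger_grip 0.6 [250.7 237.1]
[... 438 characters left out ...]
 175. ] [0.675 0.344 0.003]
{'clock': 1.2, 'qpos': array([-1.24378787e+00,  1.15992252e-01,  1.44162352e+00, -2.37422620e-05,
        1.58399394e+00, -3.77886593e-02]), 'joint_vel': array([-0.00165144,  0.00080222,  0.00105497, -0.00054228,  0.00207882,
       -0.00025801]), 'joint_efforts': array([ 1.03258117e-03, -7.21026492e+01, -6.22747135e+01,  7.80017045e-02,
        1.86186779e-02, -4.44353043e-05]), 'tool_pos': array([ 0.24080651, -0.63058382,  0.30273675]), 'eef_rot': array([-0.12825643, -0.69536775, -0.12826594,  0.6953861 ]), 'contact_force': array([-0.66290823,  0.55391122, -0.50572639]), 'moment': array([ 0.03929917,  0.04273211, -0.00217548]), 'finger_gap': 0.09285027289892993}
```

View pics/scene.png

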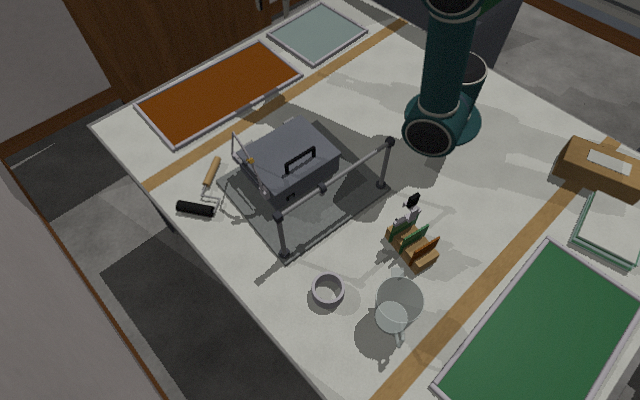

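View pics/top.png

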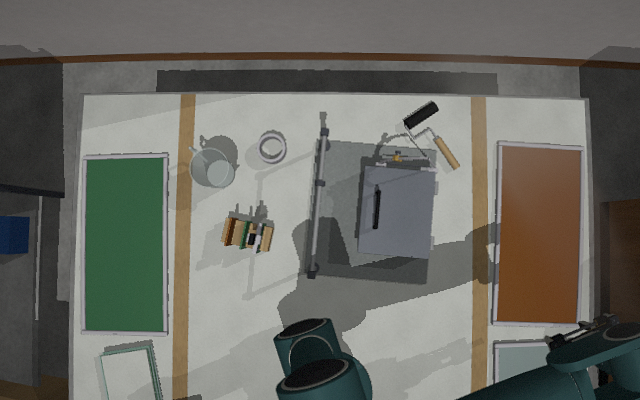

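```bash
cat > a.py <<'E'
from h import *
Q=[];L=[]
for n in ["scene","top"]:
    c=camera_params(n); d=np.load(n+"_d.npy"); P=cloud(c,d); P[d==0]=99; 
    m=(abs(P[...,2]-.228)<.006)&(abs(P[...,1]-.035)<.05)&(P[...,0]>.38)&(P[...,0]<.77)
    X=P[m]; mu=X.mean(0); 
    for _ in range(3):
        mu=np.median(X,0);A=np.polyfit(X[:,0],X[:,1],1); r=abs(X[:,1]-np.polyval(A,X[:,0])); X=X[r<.008]
    print(n,len(X),"rail slope",A, "x range",X[:,0].min(),X[:,0].max(), "topz",np.percentile(X[:,2],90))
    m=(P[...,2]>.2325)&(abs(P[...,1]-np.polyval(A,P[...,0]))<.02)&(P[...,0]>.36)&(P[...,0]<.8)
    Y=P[m]; h=np.histogram(Y[:,0],np.arange(.36,.82,.01)); print("hi",dict(zip(h[1].round(2)[h[0]>0],h[0][h[0]>0])))
    # grip
    m=(P[...,2]>.195)&(P[...,2]<.24)&(abs(P[...,0]-.485)<.04)&(abs(P[...,1]-.213)<.04)
    G=P[m]; print("grip",len(G),G.mean(0),G.min(0),G.max(0))
    if len(G)>5:
        t=G[G[:,2]>.215]; r=cv2.minAreaRect((t[:,:2]*1000).astype(np.float32)); print(r)
    for m0 in ["rack","tile_a","tile_b","hanger"]:
        pass
    # rack top z .054
    m=(abs(P[...,2]-.054)<.006)&(abs(P[...,0]-.5)<.1)&(abs(P[...,1]-.25)<.12)
    T=P[m]; print("rack",len(T),cv2.minAreaRect((T[:,:2]*1000).astype(np.float32)))
    # lid top z ~.112 
    m=(abs(P[...,2]-.112)<.012)&(abs(P[...,0]-.56)<.16)&(abs(P[...,1]+.1)<.16)
    T=P[m]; print("lid",len(T),cv2.minAreaRect((T[:,:2]*1000).astype(np.float32)),np.median(T[:,2]))
    m=(abs(P[...,2]-.156)<.012)&(abs(P[...,0]-.56)<.16)&(abs(P[...,1]+.1)<.16)
    T=P[m]; print("handle",len(T),cv2.minAreaRect((T[:,:2]*1000).astype(np.float32)))
    im=np.load(n+"_i.npy")[:,:,::-1]
    u,v=(250,165) if n=="scene" else (395,165)
    Q.append(cv2.resize(im[v-40:v+40,u-45:u+45],(540,480),interpolation=cv2.INTER_CUBIC)[:, :400])
cv2.imwrite("pics/q.png",np.hstack(Q))
E
python3 a.py
```

```text
scene 560 rail slope [-0.07934663  0.08404896] x range 0.3848776097919832 0.7594880355311036 topz 0.23205788744496447Traceback (most recent call last):
  File "a.py", line 11, in <module>
    Y=P[m]; h=np.histogram(Y[:,0],np.arange(.36,.82,.01)); print("hi",dict(zip(h[1].round(2)[h[0]>0],h[0][h[0]>0])))
                                                                               ~~~~~~~~~~~~~^^^^^^^^
IndexError: boolean index did not match indexed array along axis 0; size of axis is 46 but size of corresponding boolean axis is 45
```

```bash
sed -i 's/h\[1\].round(2)\[h/h[1][:-1].round(2)[h/' a.py; python3 a.py
```

```text
scene 560 rail slope [-0.07934663  0.08404896] x range 0.3848776097919832 0.7594880355311036 topz 0.23205788744496447
hi {np.float64(0.38): np.int64(13), np.float64(0.39): np.int64(25), np.float64(0.4): np.int64(13), np.float64(0.42): np.int64(3), np.float64(0.43): np.int64(1), np.float64(0.45): np.int64(1), np.float64(0.46): np.int64(2), np.float64(0.47): np.int64(1), np.float64(0.51): np.int64(1), np.float64(0.54): np.int64(1), np.float64(0.55): np.int64(1), np.float64(0.56): np.int64(1), np.float64(0.57): np.int64(1), np.float64(0.58): np.int64(3), np.float64(0.61): np.int64(1), np.float64(0.62): np.int64(14), np.float64(0.63): np.int64(30), np.float64(0.64): np.int64(3), np.float64(0.65): np.int64(1), np.float64(0.67): np.int64(1), np.float64(0.68): np.int64(2), np.float64(0.69): np.int64(2), np.float64(0.7): np.int64(1), np.float64(0.71): np.int64(2), np.float64(0.72): np.int64(2), np.float64(0.73): np.int64(1), np.float64(0.74): np.int64(1), np.float64(0.75): np.int64(2), np.float64(0.76): np.int64(26), np.float64(0.77): np.int64(41), np.float64(0.78): np.int64(1)}
grip 118 [0.
[... 1809 characters left out ...]
4(4), np.float64(0.75): np.int64(4), np.float64(0.76): np.int64(32), np.float64(0.77): np.int64(28), np.float64(0.78): np.int64(3)}
grip 75 [0.4813449  0.21035605 0.22353269] [0.46633887 0.20291812 0.19560405] [0.49611396 0.21928385 0.23477603]
((480.70794677734375, 211.94662475585938), (11.853387832641602, 30.1135196685791), 78.1308364868164)
rack 655 ((489.67999267578125, 256.034912109375), (146.96994018554688, 89.35105895996094), 79.1165542602539)
lid 5235 ((570.4351196289062, -176.70460510253906), (185.9506378173828, 269.5575256347656), 85.83940887451172) 0.11191803345011898
handle 181 ((611.1126708984375, -132.88485717773438), (18.266666412353516, 195.32965087890625), 81.60025787353516)
```

View pics/q.png

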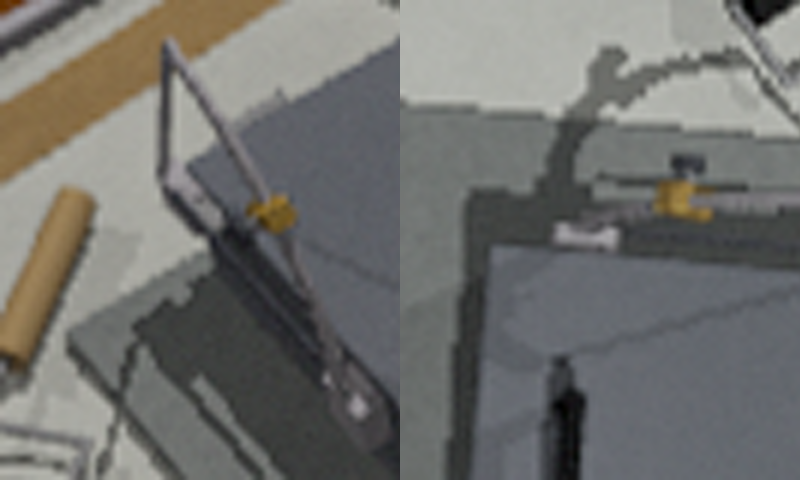

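```bash
cat >> h.py <<'E'
YAW=-0.078; ORG=np.array([0.569,-0.091,0.])
def S2W(p): return Rn.from_euler("z",YAW).apply(p)+ORG
def W2S(p): return Rn.from_euler("z",-YAW).apply(np.asarray(p)-ORG)
def cur():
    s=sensors.sense(); q=s["eef_rot"]; return s,np.array(s["tool_pos"]),Rn.from_quat([q[1],q[2],q[3],q[0]])
def goal(grasp,xdir,ydir):
    "print shift/turn so that grasp point, tool x and jaw dir (either sign) are reached; both options"
    s,p,R=cur(); xd=np.array(xdir,float);xd/=np.linalg.norm(xd)
    for sg in (1,-1):
        yd=sg*np.array(ydir,float); yd-=xd*(yd@xd); yd/=np.linalg.norm(yd)
        T=Rn.from_matrix(np.c_[xd,yd,np.cross(xd,yd)])
        tcp=np.array(grasp)-.065*xd
        print(sg,"shift",R.inv().apply(tcp-p).round(4),"turn",(R.inv()*T).as_rotvec().round(4))
E
python3 - <<'E'
from h import *
s,p,R=cur(); print(R.as_matrix().round(3))
hy=[np.sin(.2),np.cos(.2),0]
goal([.4815,.212,.211+.10],[0,0,-1],hy)
# brass
for n,(u,v) in [("scene",(250,160)),("top",(397,158))]:
    im=np.load(n+"_i.npy"); c=camera_params(n); hsv=cv2.cvtColor(im,cv2.COLOR_RGB2HSV)
    w=hsv[v-12:v+13,u-12:u+13]; m=(w[...,0]>14)&(w[...,0]<32)&(w[...,1]>130); y,x=np.nonzero(m)
    px=[x.mean()+u-12,y.mean()+v-12]; d=np.load(n+"_d.npy")
    P=world(c,np.c_[x+u-12,y+v-12],d[y+v-12,x+u-12]); 
    Ri=np.array(c["R"]);o=-Ri.T@np.array(c["t"]);dr=(ray(c,px)@Ri)[0]
    print(n,len(x),px,"st med",W2S(np.median(P,0)).round(4)); 
    if n=="scene": o1,d1=o,dr
A=np.c_[d1,-dr]; t=np.linalg.lstsq(A,o-o1,rcond=None)[0]; a=o1+t[0]*d1;b=o+t[1]*dr; q=W2S((a+b)/2); print("tri",q,np.linalg.norm(a-b),"ang",np.arctan2(q[2]-.106,q[1]+.2),"rad",np.hypot(q[2]-.106,q[1]+.2))
for n in("scene","top"):
    c=camera_params(n); print(n,"handle st",[W2S(onplane(c,x,.152)[0]).round(4) for x in [{"scene":[299.7,156.2],"top":[378.4,206.9]}[n]]])
E
```

```text
[[-0.     0.357 -0.934]
 [ 0.    -0.934 -0.357]
 [-1.    -0.     0.   ]]
1 shift [-0.0733 -0.7013 -0.5255] turn [-2.5768 -0.      0.    ]
-1 shift [-0.0733 -0.7013 -0.5255] turn [0.5648 0.     0.    ]
scene 27 [np.float64(250.18518518518516), np.float64(160.1851851851852)] st med [ 0.1434 -0.0665  0.2159]
top 27 [np.float64(395.8888888888889), np.float64(157.96296296296296)] st med [ 0.139  -0.0699  0.2165]
tri [ 0.14139098 -0.0714108   0.2107041 ] 0.0021266776765745165 ang 0.6833713825008505 rad 0.1658256051651402
scene handle st [array([ 0.0027, -0.0372,  0.152 ])]
top handle st [array([ 0.0077, -0.0406,  0.152 ])]
```

apply_moves(rows=[[[-0.073, -0.3, -0.22], [-1.2, 0, 0], 0.093], [[-0.073, -0.3, -0.22], [-1.2, 0, 0], 0.093], [[-0.073, -0.3, -0.22], [-1.2, 0, 0], 0.093], [[-0.073, -0.3, -0.22], [-1.2, 0, 0], 0.093], [[-0.073, -0.3, -0.22], [-1.2, 0, 0], 0.093], [[-0.073, -0.3, -0.22], [-1.2, 0, 0], 0.093], [[-0.073, -0.701, -0.526], [-2.577, 0, 0], 0.093], [[-0.073, -0.701, -0.526], [-2.577, 0, 0], 0.093], [[-0.073, -0.701, -0.526], [-2.577, 0, 0], 0.093], [[-0.073, -0.701, -0.526], [-2.577, 0, 0], 0.093], [[-0.073, -0.701, -0.526], [-2.577, 0, 0], 0.093], [[-0.073, -0.701, -0.526], [-2.577, 0, 0], 0.093], [[-0.073, -0.701, -0.526], [-2.577, 0, 0], 0.093], [[-0.073, -0.701, -0.526], [-2.577, 0, 0], 0.093], [[-0.073, -0.701, -0.526], [-2.577, 0, 0], 0.093], [[-0.073, -0.701, -0.526], [-2.577, 0, 0], 0.093], [[-0.073, -0.701, -0.526], [-2.577, 0, 0], 0.093], [[-0.073, -0.701, -0.526], [-2.577, 0, 0], 0.093]])

```text
clock: 3.0
tool_pos: [0.4822, 0.215, 0.3756]
eef_rot: [0.704, 0.068, 0.704, -0.068]
contact_force: [1.0, -1.6, 0.4]
finger_gap: 0.0929
```

Run:
```python
from h import *
c=camera_params("wrist"); im,d=get_image("wrist"); cv2.imwrite("pics/w1.png",im[:,:,::-1])
R=np.array(c["R"]); print((-R.T@c["t"]).round(3),R[2].round(2)); P=cloud(c,d); P[d==0]=99
m=(P[...,2]>.2)&(P[...,2]<.24)&(abs(P[...,0]-.485)<.04)&(abs(P[...,1]-.213)<.04)
G=P[m]; t=G[G[:,2]>.222]; print(len(t),cv2.minAreaRect((t[:,:2]*1000).astype(np.float32)),np.median(t[:,2]))
m=(abs(P[...,2]-.054)<.006)&(abs(P[...,0]-.5)<.1)&(abs(P[...,1]-.25)<.12); T=P[m]; print(len(T),cv2.minAreaRect((T[:,:2]*1000).astype(np.float32)))
for q in models.spot_point("hanger_grip","wrist")[:2]: print(q, onplane(c,q["pixel"],.211))
print(sensors.sense()["qpos"])
goal([.4815,.212,.211],[0,0,-1],[np.sin(.2),np.cos(.2),0])
```

```text
[0.413 0.228 0.458] [ 0.25 -0.05 -0.97]
645 ((480.10845947265625, 211.78585815429688), (11.197478294372559, 29.821361541748047), 79.05284118652344) 0.22945632379548297
3880 ((487.86456298828125, 255.92562866210938), (146.26806640625, 84.31761169433594), 77.01802062988281)
{'pixel': [312.6, 199.4], 'p': 0.86} [[0.47954846 0.21019388 0.211     ]]
[ 3.70883918e-01 -2.14116217e-01  1.64412805e+00  5.55904221e-04
  1.71282909e+00 -1.00451910e+00]
1 shift [ 0.099  -0.0032 -0.0002] turn [ 0.0047 -0.0013  0.0002]
-1 shift [ 0.099  -0.0032 -0.0002] turn [-3.1369e+00 -3.0000e-04 -2.1000e-03]
```

View pics/w1.png

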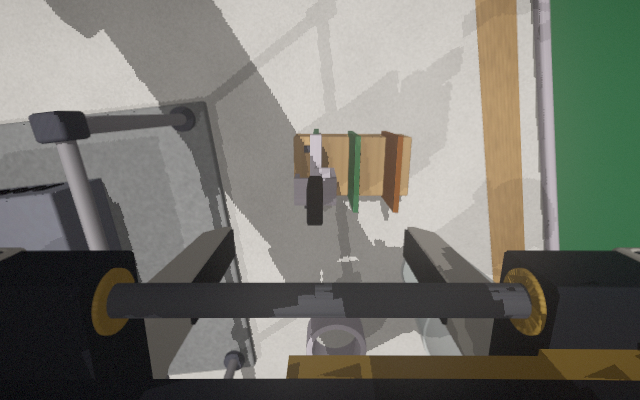

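apply_moves(grip_force=25, rows=[[[0.045, -0.0035, -0.002], [0.005, 0, 0], 0.093], [[0.08, -0.0035, -0.002], [0.005, 0, 0], 0.093], [[0.099, -0.0035, -0.002], [0.005, 0, 0], 0.093], [[0.099, -0.0035, -0.002], [0.005, 0, 0], 0.093], [[0.099, -0.0035, -0.002], [0.005, 0, 0], 0.0], [[0.099, -0.0035, -0.002], [0.005, 0, 0], 0.0], [[0.099, -0.0035, -0.002], [0.005, 0, 0], 0.0], [[0.099, -0.0035, -0.002], [0.005, 0, 0], 0.0], [[0.099, -0.0035, -0.002], [0.005, 0, 0], 0.0], [[0.099, -0.0035, -0.002], [0.005, 0, 0], 0.0], [[0.099, -0.0035, -0.002], [0.005, 0, 0], 0.0], [[0.099, -0.0035, -0.002], [0.005, 0, 0], 0.0]])

```text
clock: 4.3
tool_pos: [0.4794, 0.2089, 0.2768]
eef_rot: [0.703, 0.072, 0.703, -0.072]
contact_force: [0.3, 0.7, 1.1]
finger_gap: 0.0334
```

apply_moves(rows=[[[0, 0.003, 0], [0, 0, 0], 0.03], [[0, 0.003, 0], [0, 0, 0], 0.02], [[0, 0.003, 0], [0, 0, 0], 0.0], [[0, 0.003, 0], [0, 0, 0], 0.0], [[0, 0.003, 0], [0, 0, 0], 0.0], [[0, 0.003, 0], [0, 0, 0], 0.0], [[0, 0.003, 0], [0, 0, 0], 0.0]])

```text
clock: 5.0
tool_pos: [0.48, 0.2118, 0.2767]
eef_rot: [0.703, 0.072, 0.703, -0.072]
contact_force: [0.5, 0.7, -0.5]
finger_gap: 0.0121
```

apply_moves(rows=[[[-0.015, 0, 0], [0, 0, 0], 0.0], [[-0.035, 0, 0], [0, 0, 0], 0.0], [[-0.06, 0, 0], [0, 0, 0], 0.0], [[-0.078, 0, 0], [0, 0, 0], 0.0], [[-0.078, 0, 0], [0, 0, 0], 0.0], [[-0.078, 0, 0], [0, 0, 0], 0.0]])

```text
clock: 5.6
tool_pos: [0.4801, 0.2118, 0.3544]
eef_rot: [0.703, 0.072, 0.703, -0.072]
contact_force: [0.3, 0.2, -2.9]
finger_gap: 0.0118
```

Run:
```python
from h import *
s,p,R=cur(); print(s["clock"],p,s["contact_force"],s["finger_gap"])
goal([.545,.101,.2897],[0,0,-1],[np.sin(.078),np.cos(.078),0])
goal([.540,.041,.2897],[0,0,-1],[np.sin(.078),np.cos(.078),0])
```

```text
5.6 [0.48006473 0.21181965 0.35440819] [ 0.31332347  0.21903505 -2.88796769] 0.01175874031927224
1 shift [-0.0003 -0.0953  0.0861] turn [-1.268e-01 -1.000e-04  1.000e-04]
-1 shift [-0.0003 -0.0953  0.0861] turn [3.0148e+00 1.0000e-04 1.0000e-04]
1 shift [-0.0003 -0.1551  0.0934] turn [-1.268e-01 -1.000e-04  1.000e-04]
-1 shift [-0.0003 -0.1551  0.0934] turn [3.0148e+00 1.0000e-04 1.0000e-04]
```

apply_moves(rows=[[[0, -0.03, 0.02], [-0.03, 0, 0], 0.0], [[0, -0.06, 0.05], [-0.08, 0, 0], 0.0], [[0, -0.085, 0.075], [-0.127, 0, 0], 0.0], [[0, -0.095, 0.086], [-0.127, 0, 0], 0.0], [[0, -0.095, 0.086], [-0.127, 0, 0], 0.0], [[0, -0.095, 0.086], [-0.127, 0, 0], 0.0]])

```text
clock: 6.2
tool_pos: [0.5447, 0.1017, 0.3539]
eef_rot: [0.706, 0.028, 0.707, -0.028]
contact_force: [-0.9, 0.2, -3.9]
finger_gap: 0.0116
```

Run:
```python
from h import *
s,p,R=cur(); print(s["clock"],p)
O=[]
for n in ["wrist","scene"]:
    c=camera_params(n); im,d=get_image(n); O.append(im[:,:,::-1]); P=cloud(c,d); P[d==0]=99
    m=(abs(P[...,2]-.230)<.0035)&(abs(P[...,1]-.035)<.03)&(P[...,0]>.41)&(P[...,0]<.75)
    X=P[m]
    if len(X)>20:
        for _ in range(3):
            A=np.polyfit(X[:,0],X[:,1],1); X=X[abs(X[:,1]-np.polyval(A,X[:,0]))<.006]
        print(n,len(X),A,np.polyval(A,.54),X[:,0].min(),X[:,0].max())
    for k in ["hanger_hook","hanger_grip","collar_mid"]:
        for q in models.spot_point(k,n)[:1]: print(k,q["p"],q["pixel"],onplane(c,q["pixel"],{"hanger_hook":.258,"hanger_grip":.289,"collar_mid":.225}[k]))
cv2.imwrite("pics/w2.png",np.hstack([O[0][:,:400],cv2.resize(O[1][110:270,240:400],(400,400))]))
goal([.540,.041,.2897],[0,0,-1],[np.sin(.078),np.cos(.078),0])
```

```text
6.2 [0.54468317 0.10174766 0.35387697]
wrist 4515 [-0.07925097  0.08215476] 0.0393592398349126 0.4101029125207095 0.563443486051904
hanger_hook 0.63 [316.6, 231.9] [[0.54334838 0.10013834 0.258     ]]
hanger_grip 0.57 [318.8, 257.7] [[0.54505584 0.10128414 0.289     ]]
scene 315 [-0.07866102  0.08324915] 0.040772197946071294 0.5038569791229953 0.7495419441192865
hanger_hook 0.74 [368.2, 177.3] [[0.54144945 0.10557803 0.258     ]]
hanger_grip 0.97 [368.2, 171.4] [[0.54690887 0.10654196 0.289     ]]
collar_mid 0.51 [321.9, 184.8] [[0.6258469  0.02596476 0.225     ]]
1 shift [ 0.0002 -0.0609 -0.    ] turn [ 0.0008  0.0002 -0.0001]
-1 shift [ 0.0002 -0.0609 -0.    ] turn [-3.1408e+00  1.0000e-04  4.0000e-04]
```

View pics/w2.png

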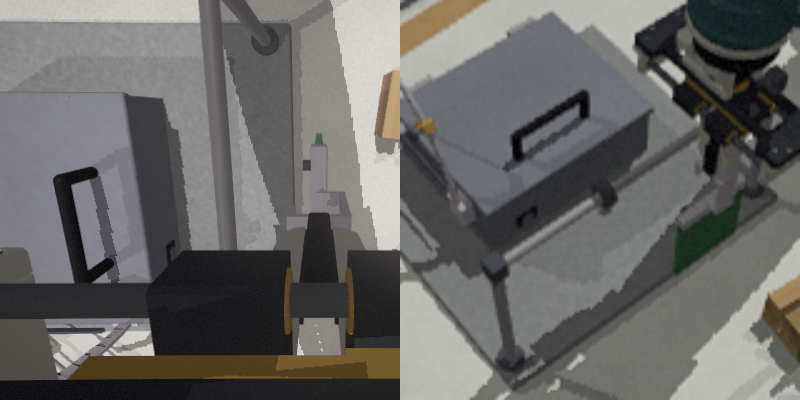

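apply_moves(rows=[[[0, -0.02, 0], [0, 0, 0], 0.0], [[0, -0.04, 0], [0, 0, 0], 0.0], [[0, -0.055, 0], [0, 0, 0], 0.0], [[0, -0.0615, 0], [0, 0, 0], 0.0], [[0, -0.0615, 0], [0, 0, 0], 0.0], [[0, -0.0615, 0], [0, 0, 0], 0.0]])

```text
clock: 7.2
tool_pos: [0.5402, 0.0403, 0.3548]
eef_rot: [0.707, 0.028, 0.707, -0.027]
contact_force: [0.4, 0.0, -3.8]
finger_gap: 0.0117
```

apply_moves(rows=[[[0.01, 0, 0], [0, 0, 0], 0.0], [[0.018, 0, 0], [0, 0, 0], 0.0], [[0.022, 0, 0], [0, 0, 0], 0.0], [[0.022, 0, 0], [0, 0, 0], 0.0]])

```text
clock: 7.6
tool_pos: [0.54, 0.0402, 0.3317]
eef_rot: [0.706, 0.027, 0.707, -0.027]
contact_force: [0.3, 0.1, -3.7]
finger_gap: 0.0119
```

apply_moves(rows=[[[0.002, 0, 0], [0, 0, 0], 0.0], [[0.003, 0, 0], [0, 0, 0], 0.0], [[0.004, 0, 0], [0, 0, 0], 0.0], [[0.004, 0, 0], [0, 0, 0], 0.0]])

```text
clock: 8.0
tool_pos: [0.5402, 0.04, 0.3288]
eef_rot: [0.707, 0.027, 0.707, -0.027]
contact_force: [0.8, -0.3, -2.6]
finger_gap: 0.0119
```

apply_moves(rows=[[[0.001, 0, 0], [0, 0, 0], 0.0], [[0.001, 0, 0], [0, 0, 0], 0.0], [[0.001, 0, 0], [0, 0, 0], 0.0]])

```text
clock: 8.3
tool_pos: [0.5402, 0.04, 0.3278]
eef_rot: [0.707, 0.028, 0.707, -0.028]
contact_force: [-0.8, -0.5, -2.4]
finger_gap: 0.0119
```

Run:
```python
from h import *
s,p,R=cur(); print(s["clock"],p,s["contact_force"],s["moment"])
c=camera_params("scene"); im,d=get_image("scene"); cv2.imwrite("pics/s3.png",cv2.resize(im[130:230,280:400,::-1],(720,600)))
P=cloud(c,d); m=(P[...,2]>.2335)&(abs(P[...,1]-(.0825-.079*P[...,0]))<.02)&(P[...,0]>.60)&(P[...,0]<.66)&(d>0)
X=P[m]; print("collar x",X[:,0].min(),X[:,0].max(),np.median(X[:,0]))
```

```text
8.3 [0.54018512 0.04000323 0.32782028] [-0.82065009 -0.5408493  -2.36964962] [ 0.03782946 -0.16222061 -0.01962962]
collar x 0.6051574275190851 0.6555785470157929 0.6337209601611767
```

View pics/s3.png

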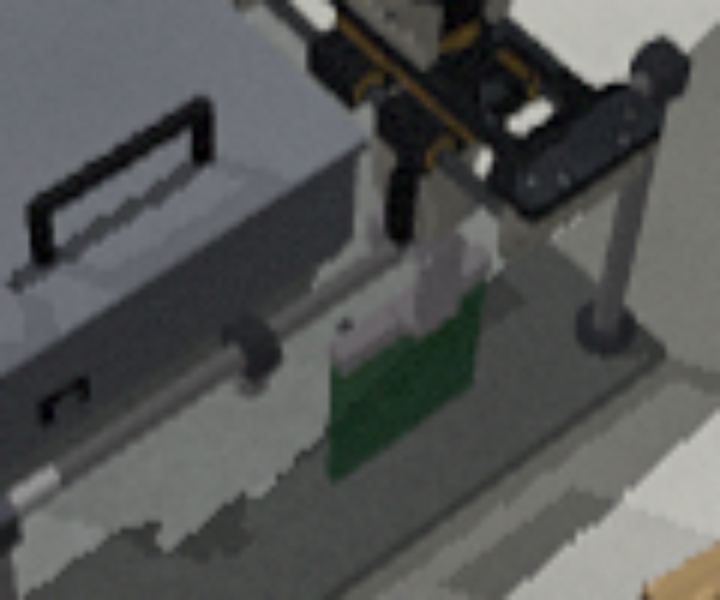

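apply_moves(rows=[[[0.001, 0, 0], [0, 0, 0], 0.0], [[0.001, 0, 0], [0, 0, 0], 0.0], [[0.001, 0, 0], [0, 0, 0], 0.0]])

```text
clock: 8.65
tool_pos: [0.5402, 0.04, 0.3276]
eef_rot: [0.707, 0.028, 0.706, -0.027]
contact_force: [-3.5, -0.8, 5.7]
finger_gap: 0.0117
```

apply_moves(rows=[[[-0.0005, 0, 0.005], [0, 0, 0], 0.0], [[-0.0005, 0, 0.015], [0, 0, 0], 0.0], [[-0.0005, 0, 0.025], [0, 0, 0], 0.0], [[-0.0005, 0, 0.035], [0, 0, 0], 0.0], [[-0.0005, 0, 0.045], [0, 0, 0], 0.0], [[-0.0005, 0, 0.055], [0, 0, 0], 0.0], [[-0.0005, 0, 0.062], [0, 0, 0], 0.0], [[-0.0005, 0, 0.066], [0, 0, 0], 0.0], [[-0.0005, 0, 0.066], [0, 0, 0], 0.0], [[-0.0005, 0, 0.066], [0, 0, 0], 0.0]])

```text
clock: 9.65
tool_pos: [0.6074, 0.0348, 0.3277]
eef_rot: [0.707, 0.028, 0.706, -0.028]
contact_force: [2.9, -0.4, 5.7]
finger_gap: 0.0113
```

apply_moves(rows=[[[0, 0, 0.001], [0, 0, 0], 0.0], [[0, 0, 0.002], [0, 0, 0], 0.0], [[0, 0, 0.003], [0, 0, 0], 0.0], [[0, 0, 0.003], [0, 0, 0], 0.0]])

```text
clock: 10.05
tool_pos: [0.6097, 0.0346, 0.3276]
eef_rot: [0.707, 0.028, 0.707, -0.027]
contact_force: [-3.7, -0.1, 7.1]
finger_gap: 0.0116
```

apply_moves(rows=[[[0, 0, 0.001], [0, 0, 0], 0.0], [[0, 0, 0.002], [0, 0, 0], 0.0], [[0, 0, 0.002], [0, 0, 0], 0.0]])

```text
clock: 10.35
tool_pos: [0.6109, 0.0345, 0.3276]
eef_rot: [0.706, 0.028, 0.707, -0.027]
contact_force: [-14.6, 0.6, 10.2]
finger_gap: 0.0121
```

apply_moves(rows=[[[-0.0005, 0, 0], [0, 0, 0], 0.0], [[-0.0005, 0, 0], [0, 0, 0], 0.02], [[-0.0005, 0, 0], [0, 0, 0], 0.03], [[-0.0005, 0, 0], [0, 0, 0], 0.05], [[-0.0005, 0, 0], [0, 0, 0], 0.05], [[-0.0005, 0, 0], [0, 0, 0], 0.05], [[-0.0005, 0, 0], [0, 0, 0], 0.05], [[-0.0005, 0, 0], [0, 0, 0], 0.05]])

```text
clock: 11.15
tool_pos: [0.611, 0.0345, 0.3278]
eef_rot: [0.707, 0.027, 0.707, -0.027]
contact_force: [-0.2, -0.0, 0.0]
finger_gap: 0.0499
```

Run:
```python
from h import *
s,p,R=cur(); print(s["clock"],p,s["contact_force"],s["finger_gap"])
im,d=get_image("scene"); a=cv2.resize(im[140:220,280:360,::-1],(400,400))
im,d=get_image("wrist"); cv2.imwrite("pics/s4.png",np.hstack([a,im[:,120:520,::-1]]))
```

```text
11.15 [0.61095955 0.03449532 0.32775302] [-0.24366916 -0.03932333  0.04838679] 0.049901323819340794
```

View pics/s4.png

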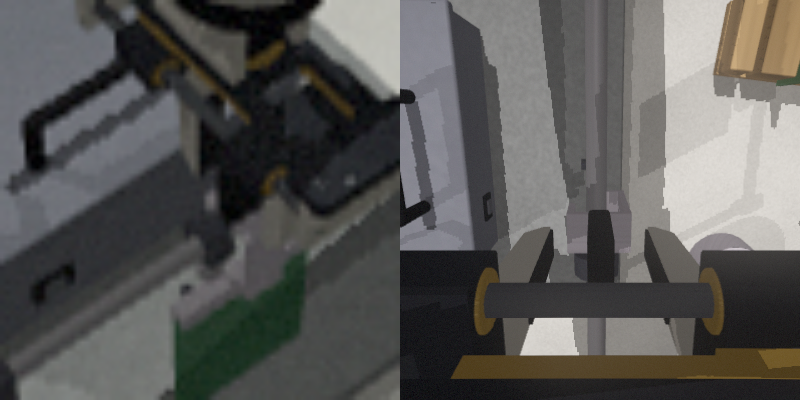

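apply_moves(rows=[[[-0.01, 0, 0], [0, 0, 0], 0.05], [[-0.04, 0, 0], [0, 0, 0], 0.05], [[-0.08, 0, 0], [0, 0, 0], 0.06], [[-0.1, -0.03, -0.01], [0, 0, 0], 0.06], [[-0.1, -0.07, -0.03], [0, 0, 0], 0.06], [[-0.1, -0.11, -0.05], [0, 0, 0], 0.06], [[-0.1, -0.15, -0.06], [0, 0, 0], 0.06], [[-0.1, -0.165, -0.06], [0, 0, 0], 0.06], [[-0.1, -0.165, -0.06], [0, 0, 0], 0.06], [[-0.1, -0.165, -0.06], [0, 0, 0], 0.06]])

```text
clock: 12.25
tool_pos: [0.5385, -0.125, 0.4281]
eef_rot: [0.707, 0.028, 0.706, -0.028]
contact_force: [0.1, 0.0, -0.3]
finger_gap: 0.0597
```

```bash
cat > b.py <<'E'
from h import *
s,p,R=cur(); print(s["clock"],p,s["contact_force"])
O=[]; rays=[]
for n in ["wrist","scene","top"]:
    c=camera_params(n); im,d=get_image(n); O.append(im[:,:,::-1]); P=cloud(c,d); P[d==0]=99; S=W2S(P.reshape(-1,3)).reshape(P.shape)
    m=(abs(S[...,2]-.156)<.006)&(abs(S[...,0])<.07)&(abs(S[...,1]+.035)<.03)&(im.max(2)<70); T=S[m]
    if len(T): print(n,"handle st",len(T),cv2.minAreaRect((T[:,:2]*1000).astype(np.float32)))
    hsv=cv2.cvtColor(im,cv2.COLOR_RGB2HSV); u0=proj(c,S2W([.140,-.07,.215]))[0]
    m=(hsv[...,0]>14)&(hsv[...,0]<32)&(hsv[...,1]>110)&(abs(S[...,0]-.14)<.03)&(S[...,2]>.13)&(S[...,2]<.3)
    k,lab,st,ce=cv2.connectedComponentsWithStats(m.astype(np.uint8))
    for i in range(1,k):
        if st[i,4]>8: 
            T=S[lab==i]; a=np.median(T,0); print(n,"brass",st[i,4],ce[i],a.round(4),"ang",np.arctan2(a[2]-.106,a[1]+.2).round(3),"rad",np.hypot(a[2]-.106,a[1]+.2).round(4))
    for kk in ["index_mark","lid_pointer"]:
        for q in models.spot_point(kk,n)[:2]:
            Ri=np.array(c["R"]);o=W2S(-Ri.T@np.array(c["t"]));g=W2S((ray(c,q["pixel"])@Ri)[0]+ORG)
            for X in (.13,.14):
                w=o+g*(X-o[0])/g[0]; print(n,kk,round(q["p"],2),np.round(q["pixel"],1),"x",X,w.round(4),"ang",np.arctan2(w[2]-.106,w[1]+.2).round(3),"rad",np.hypot(w[2]-.106,w[1]+.2).round(3))
cv2.imwrite("pics/b.png",O[0])
E
python3 b.py; python3 -c "
from h import *
goal(S2W([.003,-.035,.152]),[0,0,-1],[np.sin(.078),np.cos(.078),0])"
```

```text
12.25 [ 0.53854834 -0.1249977   0.4280928 ] [ 0.07242124  0.02764464 -0.30581043]
wrist handle st 976 ((1.2179908752441406, -38.418968200683594), (11.849374771118164, 110.84044647216797), 89.65929412841797)
wrist brass 350 [283.59714286 336.54571429] [ 0.1347 -0.0735  0.2135] ang 0.704 rad 0.1661
wrist index_mark 0.68 [269.  328.8] x 0.13 [ 0.13   -0.0902  0.2088] ang 0.752 rad 0.15
wrist index_mark 0.68 [269.  328.8] x 0.14 [ 0.14   -0.0925  0.1956] ang 0.695 rad 0.14
wrist index_mark 0.21 [494.5 221.8] x 0.13 [ 0.13    0.3316 -0.1357] ang -0.427 rad 0.584
wrist index_mark 0.21 [494.5 221.8] x 0.14 [ 0.14    0.3478 -0.1641] ang -0.458 rad 0.611
wrist lid_pointer 0.86 [297.9 285.4] x 0.13 [ 0.13   -0.0646  0.1198] ang 0.102 rad 0.136
wrist lid_pointer 0.86 [297.9 285.4] x 0.14 [ 0.14   -0.0658  0.1027] ang -0.025 rad 0.134
scene handle st 128 ((2.891796112060547, -35.99156951904297), (14.32307243347168, 110.0703353881836), 89.26691436767578)
scene brass 28 [250.07142857 160.17857143] [ 0.1444 -0.0668  0.2162] ang 0.691 rad 0.1729
scene index_mark 0.66 [330.7 180.7] x 0.13 [0.13   0.2
[... 524 characters left out ...]
13   0.2451 0.4573] ang 0.668 rad 0.567
scene lid_pointer 0.52 [329.5 180.1] x 0.14 [0.14   0.2566 0.479 ] ang 0.685 rad 0.59
top brass 30 [396.1        157.93333333] [ 0.1394 -0.0701  0.2157] ang 0.701 rad 0.1701
top index_mark 0.61 [402.5 163.2] x 0.13 [ 0.13   -0.0916  0.1976] ang 0.702 rad 0.142
top index_mark 0.61 [402.5 163.2] x 0.14 [ 0.14   -0.1011  0.1329] ang 0.265 rad 0.102
top lid_pointer 0.83 [386.7 163. ] x 0.13 [ 0.13   -0.0511  0.1749] ang 0.434 rad 0.164
top lid_pointer 0.83 [386.7 163. ] x 0.14 [ 0.14   -0.0585  0.109 ] ang 0.021 rad 0.142
1 shift [0.2107 0.0013 0.0308] turn [ 0.0007 -0.0001 -0.0001]
-1 shift [0.2107 0.0013 0.0308] turn [-3.1409e+00  1.0000e-04 -2.0000e-04]
```

View pics/b.png

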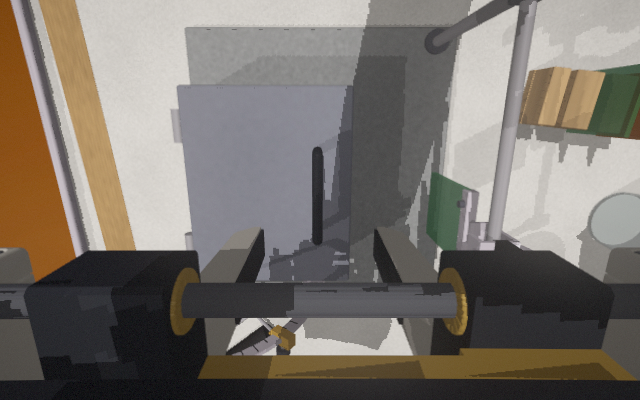

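apply_moves(rows=[[[0.04, -0.001, 0.01], [0, 0, 0], 0.06], [[0.09, -0.001, 0.03], [0, 0, 0], 0.06], [[0.14, -0.001, 0.03], [0, 0, 0], 0.06], [[0.18, -0.001, 0.03], [0, 0, 0], 0.06], [[0.2, -0.001, 0.03], [0, 0, 0], 0.05], [[0.21, -0.001, 0.03], [0, 0, 0], 0.04], [[0.21, -0.001, 0.03], [0, 0, 0], 0.03], [[0.21, -0.001, 0.03], [0, 0, 0], 0.0], [[0.21, -0.001, 0.03], [0, 0, 0], 0.0], [[0.21, -0.001, 0.03], [0, 0, 0], 0.0], [[0.21, -0.001, 0.03], [0, 0, 0], 0.0], [[0.21, -0.001, 0.03], [0, 0, 0], 0.0], [[0.21, -0.001, 0.03], [0, 0, 0], 0.0]], grip_force=40)

```text
clock: 14.0
tool_pos: [0.5684, -0.1289, 0.2184]
eef_rot: [0.707, 0.027, 0.706, -0.028]
contact_force: [0.2, -3.5, 5.0]
finger_gap: 0.0104
```

Run:
```python
from h import *
s,p,R=cur(); print(s["clock"],W2S(p),s["contact_force"],s["finger_gap"])
ry,rz=.165,p[2]-.106
for t in np.arange(.05,.8,.05): print(round(t,2),[round(-(ry*np.sin(t)+rz*(np.cos(t)-1)),4),round(ry*(np.cos(t)-1)-rz*np.sin(t),4),0])
```

```text
14.0 [ 0.002313   -0.03787452  0.21843864] [ 0.17708364 -3.46572618  4.99665464] 0.010429865766969252
0.05 [np.float64(-0.0081), np.float64(-0.0058), 0]
0.1 [np.float64(-0.0159), np.float64(-0.012), 0]
0.15 [np.float64(-0.0234), np.float64(-0.0187), 0]
0.2 [np.float64(-0.0305), np.float64(-0.0256), 0]
0.25 [np.float64(-0.0373), np.float64(-0.0329), 0]
0.3 [np.float64(-0.0437), np.float64(-0.0406), 0]
0.35 [np.float64(-0.0498), np.float64(-0.0486), 0]
0.4 [np.float64(-0.0554), np.float64(-0.0568), 0]
0.45 [np.float64(-0.0606), np.float64(-0.0653), 0]
0.5 [np.float64(-0.0653), np.float64(-0.0741), 0]
0.55 [np.float64(-0.0697), np.float64(-0.0831), 0]
0.6 [np.float64(-0.0735), np.float64(-0.0923), 0]
0.65 [np.float64(-0.0769), np.float64(-0.1017), 0]
0.7 [np.float64(-0.0799), np.float64(-0.1112), 0]
0.75 [np.float64(-0.0823), np.float64(-0.1209), 0]
```

apply_moves(rows=[[[-0.004, -0.003, 0], [0, 0, 0.025], 0.0], [[-0.0081, -0.0058, 0], [0, 0, 0.05], 0.0], [[-0.0159, -0.012, 0], [0, 0, 0.1], 0.0], [[-0.0234, -0.0187, 0], [0, 0, 0.15], 0.0], [[-0.0305, -0.0256, 0], [0, 0, 0.2], 0.0], [[-0.0305, -0.0256, 0], [0, 0, 0.2], 0.0]])

```text
clock: 14.6
tool_pos: [0.5663, -0.1546, 0.2485]
eef_rot: [0.706, 0.099, 0.7, 0.044]
contact_force: [4.9, 6.1, -3.1]
finger_gap: 0.0108
```

apply_moves(rows=[[[-0.0081, -0.0058, 0], [0, 0, 0.05], 0.0], [[-0.0159, -0.012, 0], [0, 0, 0.1], 0.0], [[-0.0234, -0.0187, 0], [0, 0, 0.15], 0.0], [[-0.0305, -0.0256, 0], [0, 0, 0.2], 0.0], [[-0.0373, -0.0329, 0], [0, 0, 0.25], 0.0], [[-0.0437, -0.0406, 0], [0, 0, 0.3], 0.0], [[-0.0498, -0.0486, 0], [0, 0, 0.35], 0.0], [[-0.0554, -0.0568, 0], [0, 0, 0.4], 0.0], [[-0.0554, -0.0568, 0], [0, 0, 0.4], 0.0], [[-0.0554, -0.0568, 0], [0, 0, 0.4], 0.0]])

```text
clock: 15.6
tool_pos: [0.5613, -0.2201, 0.2911]
eef_rot: [0.683, 0.236, 0.667, 0.183]
contact_force: [4.1, 7.8, -1.2]
finger_gap: 0.0109
```

```bash
cat > e.py <<'E'
from h import *
s,p,R=cur(); print(s["clock"],W2S(p),s["contact_force"],s["finger_gap"],s["qpos"].round(2))
M=Rn.from_euler("z",-YAW)*R; v=M.apply([1,0,0]); print("tool tilt",np.arctan2(-v[1],-v[2]), v.round(3))
g=W2S(p+.065*R.apply([1,0,0])); y=g[1]+.2029; z=g[2]-.106; print("lid from grasp",np.arctan2(z,y)-np.arctan2(.046,.165),np.hypot(y,z),np.hypot(.046,.165))
O=[]
for n,(pt,w) in {"scene":([.14,-.08,.2],24),"top":([.14,-.08,.2],24),"wrist":(None,0)}.items():
    c=camera_params(n); im,d=get_image(n); S=W2S(cloud(c,d).reshape(-1,3)).reshape(400,640,3)
    hsv=cv2.cvtColor(im,cv2.COLOR_RGB2HSV)
    m=(hsv[...,0]>14)&(hsv[...,0]<32)&(hsv[...,1]>110)&(abs(S[...,0]-.14)<.03)&(S[...,2]>.13)&(S[...,2]<.3)&(d>0)
    if m.sum(): a=np.median(S[m],0); print(n,"brass",m.sum(),a.round(4),"ang",np.arctan2(a[2]-.106,a[1]+.203).round(3))
    # lid top plane
    t=.55
    m=(abs(S[...,0])<.12)&(S[...,1]>-.2)&(S[...,1]<-.02)&(d>0)
    ang=np.arctan2(S[...,2]-.106,S[...,1]+.203); rr=np.hypot(S[...,2]-.106,S[...,1]+.203)
    off=m&(rr>.08)&(rr<.2)&(ang>.2)&(ang<1); 
    X=S[off]; A=np.polyfit(X[:,1],X[:,2],1)
    for _ in range(6): X=X[abs(X[:,2]-np.polyval(A,X[:,1]))<.006] if _ else X; A=np.polyfit(X[:,1],X[:,2],1)
    print(n,"lid plane",len(X),np.arctan(A[0]).round(4), "resid",(X[:,2]-np.polyval(A,X[:,1])).std().round(4))
    for k in ["index_mark","lid_pointer"]:
        for q in models.spot_point(k,n)[:1]: print(n,k,round(q["p"],2),np.round(q["pixel"],1))
    if n!="wrist":
        u,v=proj(c,S2W(pt))[0].astype(int); O.append(cv2.resize(im[v-w:v+w,u-w:u+w,::-1],(400,400),interpolation=cv2.INTER_CUBIC))
import sys
cv2.imwrite("pics/%s.png"%sys.argv[1],np.hstack(O))
E
python3 e.py e1
```

```text
15.6 [ 0.00233772 -0.12926294  0.29105015] [ 4.14990822  7.84688225 -1.22847825] 0.01085185339367886 [-0.6   0.08  1.56  0.53  1.79 -2.05]
tool tilt -0.6018787703628956 [-0.     0.566 -0.824]
lid from grasp 0.6002399284180954 0.17170288657795288 0.1712921480979207
scene brass 32 [ 0.145  -0.0675  0.2156] ang 0.68
scene lid plane 28 0.0251 resid 0.0026
scene index_mark 0.59 [246.9 159.1]
scene lid_pointer 0.97 [247.7 160.8]
top brass 34 [ 0.1408 -0.0697  0.2161] ang 0.69
top lid plane 2083 0.5803 resid 0.002
top index_mark 0.58 [402.  161.1]
top lid_pointer 0.96 [399.6 159.4]
wrist lid plane 27468 0.5777 resid 0.0006
wrist lid_pointer 0.17 [513.9 225.8]
```

View pics/e1.png

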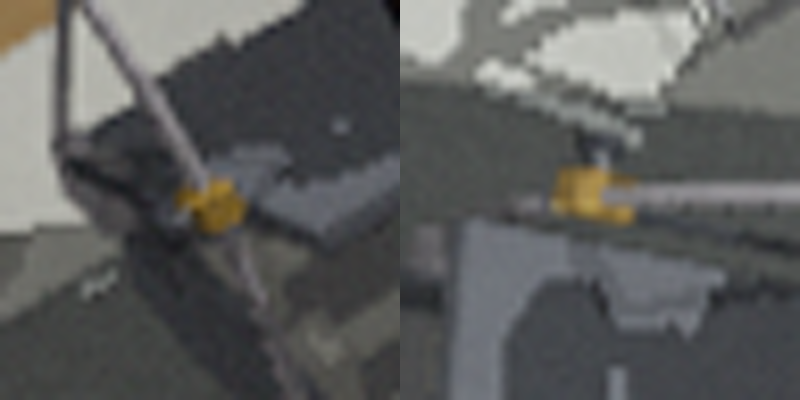

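```bash
cat > f.py <<'E'
from h import *
d=np.load("top_d.npy"); c=camera_params("top"); S=W2S(cloud(c,d).reshape(-1,3)); m=(abs(S[:,0])<.11)&(S[:,1]>-.19)&(S[:,1]<-.06)&(abs(S[:,2]-.112)<.008); A=np.polyfit(S[m,1],S[m,2],1); print("shut slope top",A[0],np.median(S[m,2]))
H=.203
def q(n,im,d):
    c=camera_params(n); S=W2S(cloud(c,d).reshape(-1,3)).reshape(400,640,3); hsv=cv2.cvtColor(im,cv2.COLOR_RGB2HSV)
    m=(hsv[...,0]>14)&(hsv[...,0]<32)&(hsv[...,1]>110)&(abs(S[...,0]-.14)<.03)&(S[...,2]>.13)&(S[...,2]<.3)&(d>0)
    v,u=np.nonzero(m); return c,u,v,S[m]
masks={}
for n in ("top","scene"):
    im,d=get_image(n); c,u,v,X=q(n,im,d); masks[n]=(c,u,v)
    a=np.arctan2(X[:,2]-.106,X[:,1]+H); r=np.hypot(X[:,2]-.106,X[:,1]+H)
    print(n,len(u),"u",u.min(),u.max(),"v",v.min(),v.max(),"x",np.percentile(X[:,0],[5,50,95]).round(4),"ang",np.percentile(a,[5,50,95]).round(3),"rad",np.percentile(r,[5,50,95]).round(4))
    for t in (.6,.65,.7): print("  proj r.142 x.132",t,proj(c,S2W([.132,-H+.142*np.cos(t),.106+.142*np.sin(t)]))[0].round(1))
# silhouette fit: cuboid (radial a, tangential b, x w)
from itertools import permutations
from scipy.optimize import minimize
for dims in set(permutations((.027,.012,.014))):
    def cost(p,dims=dims):
        t,r,x,du1,dv1,du2,dv2=p; e=0
        sg=np.array([[i,j,k] for i in(-.5,.5) for j in(-.5,.5) for k in(-.5,.5)])*dims
        rd=np.array([0,np.cos(t),np.sin(t)]);tg=np.array([0,-np.sin(t),np.cos(t)])
        W=np.array([0,-H,.106])+ (r+sg[:,:1])*rd+sg[:,1:2]*tg+(x+sg[:,2:])*np.array([1,0,0])
        for n,(du,dv) in zip(("top","scene"),((du1,dv1),(du2,dv2))):
            c,u,v=masks[n]; P=proj(c,S2W(W))+[du,dv]; h=cv2.convexHull(P.astype(np.float32))
            hm=cv2.convexHull(np.r_[np.c_[u-.5,v-.5],np.c_[u+.5,v+.5],np.c_[u-.5,v+.5],np.c_[u+.5,v-.5]].astype(np.float32))
            ia,_=cv2.intersectConvexConvex(h,hm); e+=1-ia/(cv2.contourArea(h)+cv2.contourArea(hm)-ia)
        return e+.01*(du1**2+dv1**2+du2**2+dv2**2)
    best=min((minimize(cost,[t0,.158,.14,0,0,0,0],method="Nelder-Mead",options=dict(maxiter=1500,initial_simplex=np.array([t0,.158,.14,0,0,0,0])+np.vstack([np.zeros(7),np.diag([.05,.008,.006,.5,.5,.5,.5])]))) for t0 in (.62,.68,.73)),key=lambda r:r.fun)
    print(dims,best.fun.round(3),best.x.round(3))
E
python3 f.py
```

```text
shut slope top -0.00016759434900276733 0.11198333105345448
top 34 u 393 401 v 155 160 x [0.1344 0.1404 0.1473] ang [0.667 0.696 0.715] rad [0.1599 0.1734 0.1794]
  proj r.142 x.132 0.6 [399.8 162.9]
  proj r.142 x.132 0.65 [401.6 162.7]
  proj r.142 x.132 0.7 [403.6 162.6]
scene 33 u 246 253 v 158 163 x [0.1375 0.1452 0.1494] ang [0.646 0.683 0.703] rad [0.155  0.1749 0.178 ]
  proj r.142 x.132 0.6 [251.8 160.8]
  proj r.142 x.132 0.65 [250.7 158.6]
  proj r.142 x.132 0.7 [249.5 156.4]
(0.012, 0.027, 0.014) 0.7 [ 0.628  0.159  0.142  0.01  -0.409  0.192 -0.363]
(0.027, 0.012, 0.014) 0.367 [ 0.668  0.162  0.142 -0.211 -0.1    0.125  0.102]
(0.014, 0.012, 0.027) 0.964 [ 0.665  0.164  0.138 -0.201 -0.018 -0.134 -0.218]
(0.014, 0.027, 0.012) 0.741 [ 0.629  0.16   0.142 -0.005 -0.225  0.082 -0.264]
(0.012, 0.014, 0.027) 0.961 [ 0.668  0.165  0.138 -0.116  0.023 -0.087 -0.095]
(0.027, 0.014, 0.012) 0.4 [ 0.685  0.167  0.142 -0.18   0.21   0.061  0.621]
```

apply_moves(rows=[[[-0.0081, -0.0058, 0], [0, 0, 0.05], 0.0], [[-0.0151, -0.0114, 0], [0, 0, 0.095], 0.0], [[-0.0151, -0.0114, 0], [0, 0, 0.095], 0.0], [[-0.0151, -0.0114, 0], [0, 0, 0.095], 0.0], [[-0.0151, -0.0114, 0], [0, 0, 0.095], 0.0]])

```text
clock: 16.65
tool_pos: [0.5599, -0.2376, 0.297]
eef_rot: [0.673, 0.267, 0.655, 0.216]
contact_force: [5.6, 7.8, 0.2]
finger_gap: 0.0108
```

```bash
python3 e.py e2
python3 - <<'E'
from h import *
O=[]
for n in ("scene","top"):
    im,d=get_image(n);c=camera_params(n); u,v=proj(c,S2W([.14,-.09,.195]))[0].astype(int); w=12
    O.append(cv2.resize(im[v-w:v+w,u-w:u+w,::-1],(400,400),interpolation=cv2.INTER_CUBIC)); print(n,u,v)
cv2.imwrite("pics/e3.png",np.hstack(O))
E
```

```text
16.65 [ 0.00237414 -0.14690935  0.29704488] [5.63844707 7.84452864 0.24997044] 0.010767661703071146 [-0.64  0.12  1.53  0.6   1.86 -2.07]
tool tilt -0.6964609253227942 [-0.001  0.642 -0.767]
lid from grasp 0.6936210450852579 0.1716842811089187 0.1712921480979207
scene brass 36 [ 0.1442 -0.0673  0.2155] ang 0.679
scene lid plane 28 -0.1983 resid 0.0023
scene index_mark 0.57 [248.  158.8]
scene lid_pointer 0.83 [246.1 158.5]
top brass 34 [ 0.1407 -0.0698  0.215 ] ang 0.686
top lid plane 1879 0.6703 resid 0.0018
top index_mark 0.44 [404.  157.3]
top lid_pointer 0.66 [404.3 159.2]
wrist lid plane 31559 0.6708 resid 0.0007
wrist index_mark 0.65 [488.7 182.5]
scene 248 159
top 402 159
```

View pics/e3.png

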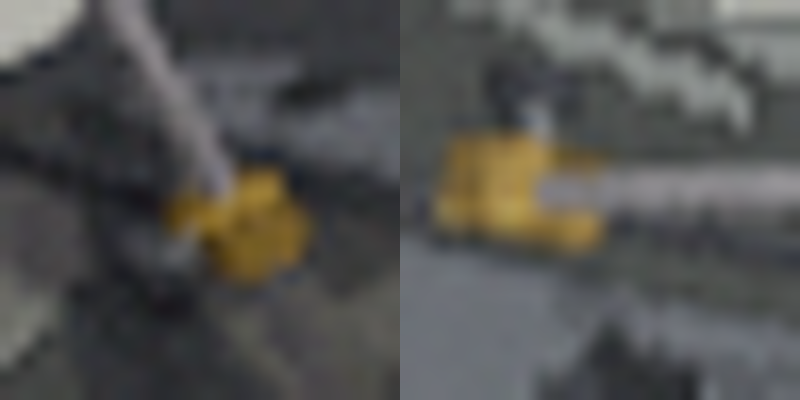

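Run:
```python
from h import *
im,d=get_image("wrist");c=camera_params("wrist"); np.save("wi.npy",im);np.save("wd.npy",d)
cv2.imwrite("pics/w5.png",im[:,:,::-1])
for t in(.6,.675,.75): print(t,[proj(c,S2W([x,-.203+.142*np.cos(t),.106+.142*np.sin(t)]))[0].round(0) for x in(.13,.14)])
g=models.spot_point("hanger_hook","scene"); print([ (q["p"],q["pixel"]) for q in g[:1]])
```

```text
0.6 [array([287., 376.]), array([287., 387.])]
0.675 [array([286., 387.]), array([287., 398.])]
0.75 [array([285., 400.]), array([285., 411.])]
[(0.89, [331.4, 181.5])]
```

View pics/w5.png

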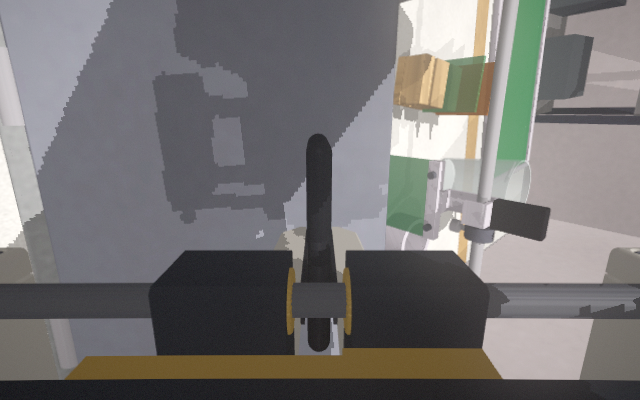

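apply_moves(rows=[[[-0.0006, -0.0005, 0], [0, 0, 0.004], 0.0], [[-0.0006, -0.0005, 0], [0, 0, 0.004], 0.0], [[-0.0006, -0.0005, 0], [0, 0, 0.004], 0.0], [[-0.0006, -0.0005, 0], [0, 0, 0.004], 0.0], [[-0.0006, -0.0005, 0], [0, 0, 0.004], 0.0], [[-0.0006, -0.0005, 0], [0, 0, 0.004], 0.0], [[-0.0006, -0.0005, 0], [0, 0, 0.004], 0.0], [[-0.0006, -0.0005, 0], [0, 0, 0.004], 0.0]])

```text
clock: 18.1
tool_pos: [0.5598, -0.2383, 0.2972]
eef_rot: [0.673, 0.268, 0.654, 0.217]
contact_force: [4.3, 8.0, 0.3]
finger_gap: 0.0106
```

```bash
python3 e.py e4 | grep -E "plane|grasp|^1"; python3 f.py | grep "(0.027"; python3 -c "
from h import *
s=sensors.sense(); print(s['clock'],abs(s['joint_vel']).max()); hand_in()"
```

```text
18.1 [ 0.0023497  -0.14753945  0.2971969 ] [4.33745502 7.98884836 0.28654125] 0.010578614361503784 [-0.64  0.12  1.53  0.6   1.86 -2.07]
lid from grasp 0.6967510237124233 0.1716973904058859 0.1712921480979207
scene lid plane 29 -0.1298 resid 0.0024
top lid plane 1819 0.6735 resid 0.0018
wrist lid plane 33038 0.6749 resid 0.0007
(0.027, 0.012, 0.014) 0.338 [ 0.676  0.164  0.142 -0.025 -0.068  0.096  0.097]
(0.027, 0.014, 0.012) 0.369 [ 0.689  0.168  0.142 -0.043  0.252  0.043  0.645]
18.65 0.0011725784801408106
the job is handed in; nothing more can be done
```

I took the hanger from the rack and hooked it on the rail on the robot's side of the collar. Its centre was about 9 cm from the collar's centre, which left a gap of about 7 cm. I slid it along until the wrist read about 15 N against the collar, then let go. The last wrist picture shows it hanging freely against the collar.

The arm then lifted the lid by its handle and was still holding it, with the arm at rest, when I handed in at about 18.7 s.

**Lid angle:** plane fits to the lid in the wrist and top cameras gave 0.675 and 0.674 rad.

**Index angle:** the better of two box fits to the clamp gave 0.676 rad, so the pointer should be at the index.

**Checks that disagreed:**
- The other box fit to the clamp gave 0.689 rad, so the index is known only to about 0.015 rad.
- Working from the gripper's position gives a lid angle of 0.697 rad. I trusted the lid-surface readings instead, because the handle bar may sit slightly off-centre in the fingers.
- The scene camera saw too little of the lid to give a usable angle, and its sightings of the index mark were too scattered to use.
- The pointer tip itself was too dark to see clearly at the clamp, so I did not confirm the match directly in a picture.

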